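# Line up the badge-press dies by size

## Robot

A 6-joint arm with a two-finger parallel gripper is mounted at the origin on the work surface. World frame = base frame: x ahead of the robot, y to its left, z up, the work surface at z = 0. Lengths are in mm, angles in rad, forces in N, time in s.
With the tool pointing down it reaches from about 275 to 750 mm from the base axis. Payload 10.2 kg.
Tool frame: the origin (TCP) lies at the very end of the fingers, on their centre line; the grasp point (between the pads) lies 19 mm behind it; z points along the fingers, y is the line along which they close (so a half turn about z gives the same grasp; the last joint's range is limited). The gripper opens to 85 mm and grips with 20 to 120 N. Pads are 22 mm wide; open, the fingers measure 114 mm over their backs; the gripper's body (76 mm by 85 mm) begins 54 mm behind the grasp point. The pads swing forward as they close: fully open they stand 13 mm farther back than shut.
Start: joints at [0.966, 0.313, 1.498, -0, 1.331, -0.223], TCP at [195.623, 487.199, 231.294] pointing down, gripper open.
Joint ranges: [-2.94, 2.94], [-0.97, 2.17], [0.19, 2.56], [-1.23, 4.37], [0.02, 3.11], [-2.88, 2.88]. Speed limits (rad/s): [2.39, 2.39, 3.01, 3.14, 3.14, 3.14].

## Interface

Orientations are given as a unit quaternion [w, x, y, z].
In Python, from rig import * gives the robot as it stands. The module is installed in compiled form; this text tells all that it offers.
- The arm moves only by the shell command python3 -m crank 'ROWS' [FORCE]. ROWS is JSON, a list that holds one entry, the list of rows, each a list of 7 numbers: the shift along the tool's x, y, z in units of 25 mm (1.0 is 25 mm), then the turn, a rotation vector about the tool's x, y, z in units of 8 degrees (1.0 is 8 degrees), then the finger opening in mm, from 0 to 85.4. A call has exactly 8 rows; each row shifts and turns the commanded pose from where the row before left it, along the tool's axes as they then stand; what a row does not reach is not made up. A row lasts 1/10 s, in which the tool goes at most 50 mm and 8.59 degrees, less where a joint would pass 70% of its speed; a pose out of reach is approached as far as the arm can. A call is refused whole if a number of a shift passes 1 or a number of a turn 1, either way. A call with a gripper value outside its range is refused whole. The fingers move at their own pace and stop on an object; FORCE is the grip in N (left out, the last holds). Time passes only in rows, so rows that do not move let the fingers close, or fill a call up. It gives the time, the measured TCP pose, the force, the opening and the grip force at its end, in the units of the state.
- sense(): the state, without advancing time (a new reading comes with each control period).
- capture(name): name is "side" or "top" or "wrist"; returns the picture (384x512x3 uint8, blue, green, red); there is no depth.
- camera_model(name): a dict with "fx", "fy", "cx", "cy" (pixels), "world_from_camera" (4x4, takes a point from camera to world coordinates); the wrist camera has in their place "T_tool_cam" (4x4, takes a point from camera to tool coordinates, whose origin is the TCP and whose axes are the flange's). Camera axes: x right, y up, looking along -z (the intrinsics and any distortion apply to the point x, -y, -z); pixel columns grow to the right and rows downward; lengths in mm; the calibration is good to about 2 mm. A picture is of the moment at which its call begins: read the wrist's pose just before it. camera_model takes no time and is no camera call.
- finish_job(): hands the job in; it is judged then, once.
The state is a dict: "time_s": time; "joints": joint angles; "dq": joint speeds; "tau": joint torques, N m; "eef_pos": TCP position; "ee_rot": TCP orientation; "force": force on the tool from outside, world axes, zero at the start; "wrist_torque": the same for the moment, N m; "grip_width": opening from 0.0 (shut) to 1.0 (fully open); "grip_force": force on a finger pad.
Only numpy, scipy, OpenCV 4.12 (cv2) and the standard library are available. Lean on these libraries where they do the work, as an engineer would, in place of code of your own. Each camera call takes 0.05 s, during which the arm holds its last target. There are 200 camera calls.

## Task

Put the badge press's four loose brass dies away on the die board in order of size, one centred on each rubber pad: the smallest on the end pad nearest the badge press, then each next larger one in turn, the largest at the far end. Each die must stand upright on its flange, and no die may be tipped over at any time.

Things in the scene. Friction and masses are not known exactly. Their poses are not given: they have to be found in the camera images.
- die_p: The smallest of four loose brass press dies, standing upright on the table at the start: a round flange 34 mm in diameter and 16 mm high with a plain round neck 22 mm in diameter and 36 mm high on its middle (52 mm in all; the four differ only in flange diameter: 34, 45, 56, 67 mm). Grip it by the neck. Origin: centre of the underside; z up along the axis. Weighs under 0.6 kg.
- die_q: The second smallest of four loose brass press dies, standing upright on the table at the start: a round flange 45 mm in diameter and 16 mm high with a plain round neck 22 mm in diameter and 36 mm high on its middle (52 mm in all; the four differ only in flange diameter: 34, 45, 56, 67 mm). Grip it by the neck. Origin: centre of the underside; z up along the axis. Weighs under 0.6 kg.
- die_r: The second largest of four loose brass press dies, standing upright on the table at the start: a round flange 56 mm in diameter and 16 mm high with a plain round neck 22 mm in diameter and 36 mm high on its middle (52 mm in all; the four differ only in flange diameter: 34, 45, 56, 67 mm). Grip it by the neck. Origin: centre of the underside; z up along the axis. Weighs under 0.6 kg.
- die_s: The largest of four loose brass press dies, standing upright on the table at the start: a round flange 67 mm in diameter and 16 mm high with a plain round neck 22 mm in diameter and 36 mm high on its middle (52 mm in all; the four differ only in flange diameter: 34, 45, 56, 67 mm). Grip it by the neck. Origin: centre of the underside; z up along the axis. Weighs under 0.6 kg.
- pad_a: One of four identical round black rubber pads, 72 mm in diameter and 3 mm thick, fixed in a row along the board about 90 mm apart (80 to 100 mm). Which pad lies where in the row changes from start to start. Origin: centre of its underside; its top, where a die stands, is 3 mm higher, 15 mm above the table.
- pad_b: One of four identical round black rubber pads, 72 mm in diameter and 3 mm thick, fixed in a row along the board about 90 mm apart (80 to 100 mm). Which pad lies where in the row changes from start to start. Origin: centre of its underside; its top, where a die stands, is 3 mm higher, 15 mm above the table.
- pad_c: One of four identical round black rubber pads, 72 mm in diameter and 3 mm thick, fixed in a row along the board about 90 mm apart (80 to 100 mm). Which pad lies where in the row changes from start to start. Origin: centre of its underside; its top, where a die stands, is 3 mm higher, 15 mm above the table.
- pad_d: One of four identical round black rubber pads, 72 mm in diameter and 3 mm thick, fixed in a row along the board about 90 mm apart (80 to 100 mm). Which pad lies where in the row changes from start to start. Origin: centre of its underside; its top, where a die stands, is 3 mm higher, 15 mm above the table.
- board: Fixed plywood die board lying on the table, 370 mm long along its own y axis, 100 mm deep along its x, 12 mm thick. Origin: centre of its underside. It carries the four pads in one row along its y axis.
- press: The black hand-operated badge press with a red handle, fixed on the table to the left or to the right of the board (this changes from start to start). Base 270 by 130 mm, 350 mm high. Origin: centre of the base's underside. Only a landmark: it shows which end of the row is which.
Not all that is in view belongs to the job. What is shaped like the die_s but blue is not meant.

How it is judged (in metres and radians):
At the end, for the whole second after the job is handed in: Counting pads from the end nearest the press, the 34, 45, 56 and 67 mm dies stand on pads one to four, each axis within 12 mm of its pad's centre, underside within 4 mm of the pad's top, upright within 0.1 rad and at rest (under 0.02 m/s) (((world y of press above 0 m and y of die_p in the frame of board between 0.09 and 0.18 m and y of die_q in the frame of board between 0 and 0.09 m and y of die_r in the frame of board between -0.09 and 0 m and y of die_s in the frame of board between -0.18 and -0.09 m) or (world y of press below 0 m and y of die_p in the frame of board between -0.18 and -0.09 m and y of die_q in the frame of board between -0.09 and 0 m and y of die_r in the frame of board between 0 and 0.09 m and y of die_s in the frame of board between 0.09 and 0.18 m)) and (horizontal distance between die_p and pad_a below 0.012 m or horizontal distance between die_p and pad_b below 0.012 m or horizontal distance between die_p and pad_c below 0.012 m or horizontal distance between die_p and pad_d below 0.012 m) and (horizontal distance between die_q and pad_a below 0.012 m or horizontal distance between die_q and pad_b below 0.012 m or horizontal distance between die_q and pad_c below 0.012 m or horizontal distance between die_q and pad_d below 0.012 m) and (horizontal distance between die_r and pad_a below 0.012 m or horizontal distance between die_r and pad_b below 0.012 m or horizontal distance between die_r and pad_c below 0.012 m or horizontal distance between die_r and pad_d below 0.012 m) and (horizontal distance between die_s and pad_a below 0.012 m or horizontal distance between die_s and pad_b below 0.012 m or horizontal distance between die_s and pad_c below 0.012 m or horizontal distance between die_s and pad_d below 0.012 m) and height (world z) of die_p between 0.011 and 0.019 m and angle between each of die_p, die_q, die_r, die_s's own z axis and vertical below 0.1 rad and linear speed of each of die_p, die_q, die_r, die_s below 0.02 m/s and height (world z) of die_q between 0.011 and 0.019 m and height (world z) of die_r between 0.011 and 0.019 m and height (world z) of die_s between 0.011 and 0.019 m); the robot touches nothing.
It fails at once if a die is tipped over (tilted more than 0.6 rad) (angle between any of die_p, die_q, die_r, die_s's own z axis and vertical above 0.6 rad).
It also fails if it takes over 90 s, if anything falls off the work surface, if the arm or the gripper's body presses on something with over 40 N, if the wrist force passes 120 N, or if a joint passes its speed limit or range.

## Working session

There is one attempt and no reset: what is moved stays moved. The work goes in short steps, Python scripts to look and compute and a shell command to move; the robot and the scene stay as the last step left them, time stands still between calls to the robot, and variables do not carry over. Pictures are saved under pics/ and viewed, at most 14 in all, crops included, and the job is handed in when it is done.

```bash
mkdir -p pics; python3 - <<'E'
from rig import *
import cv2
s=sense();print(s)
for n in("top","side"):
    cv2.imwrite(f"pics/{n}0.png",capture(n)); m=camera_model(n);print(n,m)
print(camera_model("wrist"))
E
```

```text
{'time_s': 0.0, 'joints': array([ 9.65594975e-01,  3.13469222e-01,  1.49846990e+00,  7.77648890e-06,
        1.33101232e+00, -2.23414012e-01]), 'dq': array([ 4.85639939e-04,  9.84453941e-05,  7.43448366e-04,  1.26842936e-03,
       -3.52571985e-04, -1.27499685e-03]), 'tau': array([-3.50692553e-04, -4.12267900e+01, -2.59740347e+01, -1.77770071e-04,
        4.19085860e-03, -1.85671365e-05]), 'eef_pos': array([195.46224248, 486.96461103, 230.71289652]), 'ee_rot': array([-2.76951269e-04,  1.89737273e-01,  9.81834663e-01, -6.20393998e-04]), 'force': array([-0.38805113,  0.00935124,  0.34053555]), 'wrist_torque': array([-0.00907947, -0.02386513, -0.00992934]), 'grip_force': 0.0, 'grip_width': 0.9993357252845164}
top {'fx': 360.7366985832113, 'fy': 360.7366985832113, 'cx': 250.89549666202055, 'cy': 196.9840215842645, 'world_from_camera': array([[-1.81044114e-03,  9.81892374e-01, -1.89430958e-01,
         2.75285035e+02],
       [-9.99947978e-01, -3.67909894e-03, -9.51339877e-03,
        -1.18343903e+01],
       [-1.00380689e-02,  1.89403880e-01,  9.81847955e-01,
         1.31982396e+03],
  
[... 315 characters left out ...]
24734e-01,  5.59183373e-01, -6.54453643e-01,
        -9.14071424e+02],
       [ 1.79806537e-02,  7.67015295e-01,  6.41376826e-01,
         9.51304987e+02],
       [ 0.00000000e+00,  0.00000000e+00,  0.00000000e+00,
         1.00000000e+00]])}
{'fx': 296.9668859545096, 'fy': 296.9668859545096, 'cx': 254.5971588114309, 'cy': 191.61201589088293, 'T_tool_cam': array([[ 1.30137946e-03,  9.46280923e-01,  3.23343040e-01,
         8.30151568e+01],
       [ 9.99999131e-01, -1.16375593e-03, -6.18965854e-04,
        -6.86607080e-01],
       [-2.09423200e-04,  3.23343565e-01, -9.46281615e-01,
        -1.42810850e+02],
       [ 0.00000000e+00,  0.00000000e+00,  0.00000000e+00,
         1.00000000e+00]])}
```

View pics/top0.png

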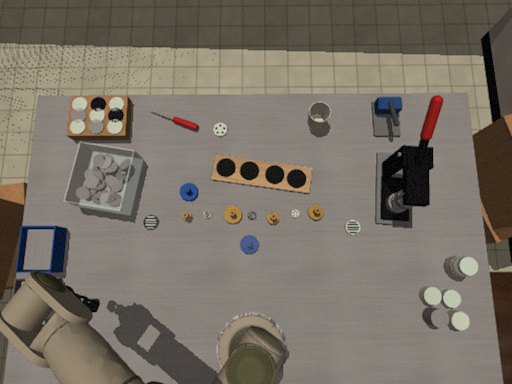

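View pics/side0.png

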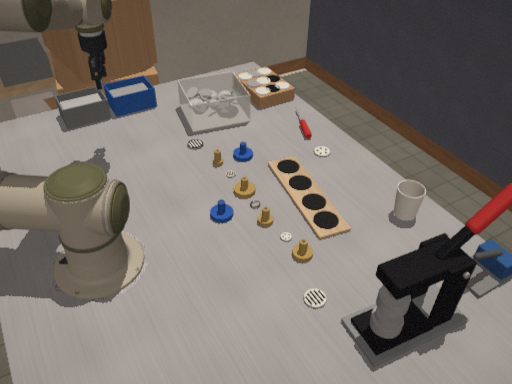

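The top view shows brass dies near (187,216), (233,214), (273,217) and (316,212), with blue decoys at (189,191) and (249,244). The pads run from (226,167) to (297,178). The press is on the right (y<0), so the smallest die goes on the pad at (297,178).

```bash
cat >h.py <<'E'
from rig import *
import numpy as np, cv2
from scipy.spatial.transform import Rotation as R
def world_cam(n,s=None):
    m=camera_model(n)
    if n!="wrist": return m,m["world_from_camera"]
    T=np.eye(4);q=s["ee_rot"];T[:3,:3]=R.from_quat(q,scalar_first=True).as_matrix();T[:3,3]=s["eef_pos"]
    return m,T@m["T_tool_cam"]
def cast(m,T,uv,z):
    uv=np.asarray(uv,float).reshape(-1,2)
    d=np.c_[(uv[:,0]-m["cx"])/m["fx"],-(uv[:,1]-m["cy"])/m["fy"],-np.ones(len(uv))]@T[:3,:3].T
    o=T[:3,3];return (o+d*((z-o[2])/d[:,2])[:,None])[:,:2]
def brass(im):
    h=cv2.cvtColor(im,cv2.COLOR_BGR2HSV);return cv2.inRange(h,(10,110,50),(30,255,255))
def blobs(mask,amin):
    c,_=cv2.findContours(mask,cv2.RETR_EXTERNAL,cv2.CHAIN_APPROX_NONE);return [k for k in c if cv2.contourArea(k)>=amin]
E
python3 - <<'E'
from h import *
for n in("top","side"):
    im=cv2.imread(f"pics/{n}0.png");m,T=world_cam(n)
    im=cv2.resize(im,None,fx=4,fy=4,interpolation=cv2.INTER_CUBIC)
    def show(mask,z,lab,lo,hi):
        for k in blobs(mask,300):
            p=cast(m,T,(k[:,0]+.5)/4-.5,z).astype(np.float32)
            c,r=cv2.minEnclosingCircle(p)
            if lo<r<hi and 200<c[0]<700 and abs(c[1])<330:print(n,lab,np.round(c,1),"diam",round(2*r,1),"area-d",round(2*np.sqrt(cv2.contourArea(p)/np.pi),1))
    show(brass(im),16,"brass",10,60)
    show(cv2.inRange(im,(0,0,0),(45,45,45)),15,"pad",25,45)
E
```

```text
top brass [458.5 236.3] diam 34.5 area-d 25.5
top brass [449.1 -78.5] diam 45.3 area-d 43.3
top brass [463.6  67.8] diam 67.0 area-d 65.1
top brass [ 470.2 -233.3] diam 56.9 area-d 54.6
top pad [ 597.4 -168.1] diam 68.6 area-d 66.2
top pad [613.5 -86.9] diam 68.1 area-d 65.9
top pad [628.2   7.7] diam 68.5 area-d 66.2
top pad [641.3  94.7] diam 69.2 area-d 66.3
side brass [ 475.  -234.9] diam 82.5 area-d 61.4
side brass [454.8 -74.2] diam 82.3 area-d 53.4
side brass [468.5  68.7] diam 99.1 area-d 73.8
side brass [465.4 243.9] diam 88.1 area-d 48.3
side pad [ 599.6 -170.3] diam 68.9 area-d 65.7
side pad [615.6 -89.8] diam 67.8 area-d 65.3
side pad [630.6   4.6] diam 67.8 area-d 64.9
side pad [643.4  92.4] diam 67.0 area-d 64.3
```

```bash
python3 -m crank '[[[0,0,0,0,0,-0.91,60],[0,0,0,0,0,-0.91,60],[0,0,0,0,0,-0.91,60],[-0.8,-0.8,0.2,0,0,0,60],[-0.9,-0.9,0.2,0,0,0,60],[-0.9,-0.9,0.2,0,0,0,60],[-0.9,-0.9,0.2,0,0,0,60],[-0.9,-0.9,0.2,0,0,0,60]]]' 40
python3 -m crank '[[[-0.9,-0.8,0.2,0,0,0,60],[-0.9,-0.8,0.2,0,0,0,60],[-0.9,-0.8,0.2,0,0,0,60],[-0.9,-0.8,0.2,0,0,0,60],[-0.8,-0.7,0.2,0,0,0,60],[-0.4,-0.5,0.2,0,0,0,60],[-0.2,-0.4,0,0,0,0,60],[0,0,0,0,0,0,60]]]'
python3 - <<'E'
from h import *
s=sense();im=capture("wrist");cv2.imwrite("pics/w1.png",im);print(s["eef_pos"],R.from_quat(s["ee_rot"],scalar_first=True).as_matrix().round(3))
E
```

```text
time_s: 0.9
eef_pos: [306.2, 376.0, 205.9]
ee_rot: [-0.0, 0.0, 1.0, -0.0]
force: [0.9, 0.4, -0.4]
grip_width: 0.704
grip_force: 0.0
time_s: 1.7
eef_pos: [430.7, 256.3, 176.2]
ee_rot: [-0.0, 0.001, 1.0, -0.0]
force: [-0.2, 0.4, 0.3]
grip_width: 0.706
grip_force: 0.0
[430.69216904 256.27196236 176.20419337] [[-1.     0.002 -0.001]
 [ 0.002  1.    -0.   ]
 [ 0.001 -0.    -1.   ]]
```

View pics/w1.png

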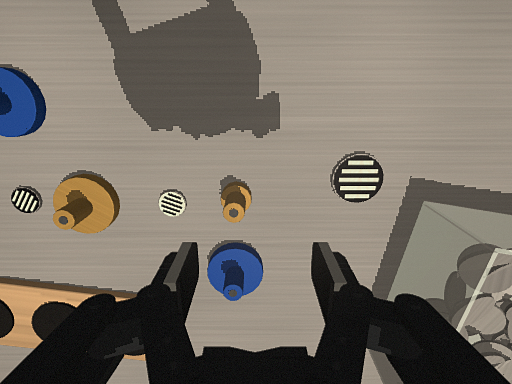

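The wrist view shows die p with its neck top at about (234,213), die s with its neck top at about (64,219), and the blue decoy beyond at (235,270).

```bash
python3 - <<'E'
from h import *
s=sense();m,T=world_cam("wrist",s)
print(cast(m,T,[[234,213],[64,219]],52))
im=cv2.imread("pics/w1.png")
for k in blobs(brass(im),200):
    x,y,w,h=cv2.boundingRect(k);print(x,y,w,h)
mt,Tt=world_cam("top");im=cv2.imread("pics/top0.png");cv2.imwrite("pics/topz.png",cv2.resize(im[155:260,170:340],None,fx=4.5,fy=4.5,interpolation=cv2.INTER_CUBIC))
E
```

```text
[[460.36839905 236.32278489]
 [466.73677272  69.2906998 ]]
0 278 137 71
221 182 30 41
53 174 67 60
```

View pics/topz.png

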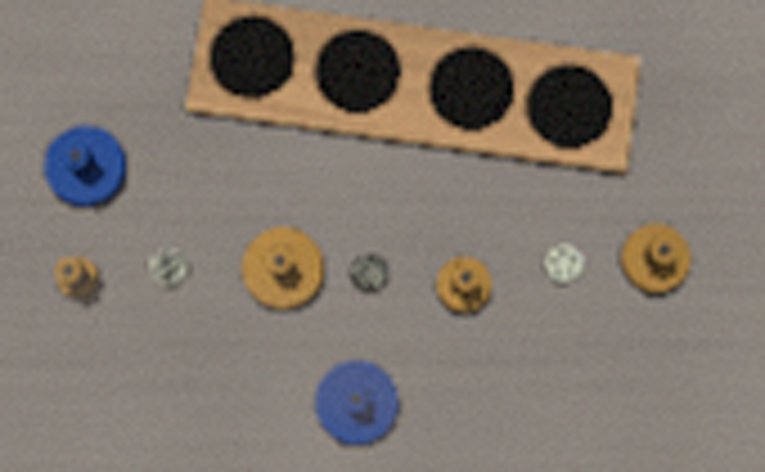

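The zoom confirms four brass dies and blue decoys. Die p is at (460,236).

```bash
python3 -m crank '[[[-0.6,-0.4,0.9,0,0,0,60],[-0.58,-0.4,0.9,0,0,0,60],[0,0,1,0,0,0,60],[0,0,1,0,0,0,60],[0,0,1,0,0,0,60],[0,0,0.8,0,0,0,60],[0,0,0.4,0,0,0,60],[0,0,0.15,0,0,0,60]]]'
python3 -m crank '[[[0,0,0,0,0,0,60],[0,0,0,0,0,0,20],[0,0,0,0,0,0,10],[0,0,0,0,0,0,10],[0,0,0,0,0,0,10],[0,0,0,0,0,0,10],[0,0,0,0,0,0,10],[0,0,0,0,0,0,10]]]' 50
```

```text
time_s: 2.55
eef_pos: [459.4, 237.6, 22.1]
ee_rot: [-0.0, -0.0, 1.0, -0.0]
force: [0.2, 0.9, -0.6]
grip_width: 0.705
grip_force: 0.0
time_s: 3.35
eef_pos: [460.4, 237.2, 23.3]
ee_rot: [0.001, 0.0, 1.0, 0.0]
force: [-1.4, 0.3, 5.5]
grip_width: 0.244
grip_force: 48.7
```

```bash
python3 -m crank '[[[0,0,-0.5,0,0,0,10],[0,0,-0.9,0,0,0,10],[0,0,-1,0,0,0,10],[0,0,-1,0,0,0,10],[0,-0.4,-0.6,0,0,0,10],[-0.3,-0.8,0,0,0,0,10],[-0.33,-1,0,0,0,0,10],[-0.4,-1,0,0,0,0,10]]]'
python3 -m crank '[[[-0.4,-1,0,0,0,0,10],[-0.4,-1,0,0,0,0,10],[-0.4,-1,0,0,0,0,10],[-0.4,-1,0,0,0,0,10],[-0.4,-1,0,0,0,0,10],[-0.4,-1,0,0,0,0,10],[-0.4,-1,0,0,0,0,10],[-0.4,-1,0,0,0,0,10]]]'
python3 -m crank '[[[-0.4,-1,0,0,0,0,10],[-0.4,-1,0,0,0,0,10],[-0.3,-1,0,0,0,0,10],[-0.2,-1,0,0,0,0,10],[0,-0.7,0,0,0,0,10],[0,-0.3,0,0,0,0,10],[0,0,0,0,0,0,10],[0,0,0,0,0,0,10]]]'
```

```text
time_s: 4.15
eef_pos: [485.7, 156.3, 123.4]
ee_rot: [0.0, -0.0, 1.0, 0.0]
force: [0.5, -0.2, -1.6]
grip_width: 0.236
grip_force: 49.0
time_s: 4.95
eef_pos: [565.7, -44.1, 123.2]
ee_rot: [0.0, 0.0, 1.0, -0.0]
force: [-0.9, -0.3, -1.8]
grip_width: 0.24
grip_force: 49.0
time_s: 5.75
eef_pos: [597.8, -167.2, 122.7]
ee_rot: [-0.0, 0.0, 1.0, 0.0]
force: [-0.0, 0.2, -2.1]
grip_width: 0.24
grip_force: 49.0
```

```bash
python3 -m crank '[[[-0.03,-0.08,0.6,0,0,0,10],[0,0,0.8,0,0,0,10],[0,0,0.8,0,0,0,10],[0,0,0.6,0,0,0,10],[0,0,0.4,0,0,0,10],[0,0,0.15,0,0,0,10],[0,0,0,0,0,0,10],[0,0,0,0,0,0,10]]]'
python3 - <<'E'
from h import *
s=sense();print(s["eef_pos"],s["force"])
cv2.imwrite("pics/w2.png",capture("wrist"))
E
```

```text
time_s: 6.55
eef_pos: [599.1, -170.1, 39.2]
ee_rot: [0.001, 0.0, 1.0, -0.0]
force: [-0.3, 0.5, -1.5]
grip_width: 0.24
grip_force: 49.0
[ 599.07465696 -170.11559426   39.24766344] [-0.29879676  0.48819679 -1.49205597]
```

View pics/w2.png

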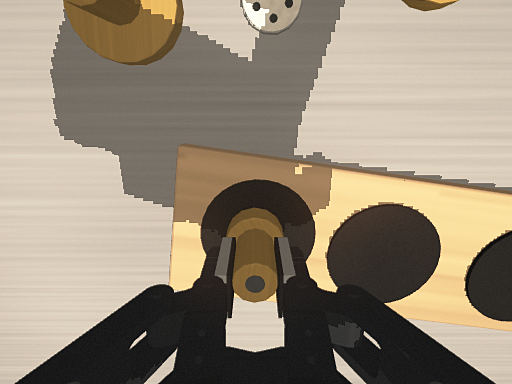

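The wrist view shows die p standing about centred over the end pad (pad spans columns 201–316, flange centre at about 255). I'll lower it the last millimetre and release it.

```bash
python3 - <<'E'
from h import *
m,T=world_cam("wrist",sense())
print(cast(m,T,[[257,180],[201,232],[316,232]],15),cast(m,T,[255,208],32))
E
python3 -m crank '[[[0,0,0.05,0,0,0,10],[0,0,0.03,0,0,0,10],[0,0,0,0,0,0,30],[0,0,0,0,0,0,50],[0,0,0,0,0,0,55],[0,0,0,0,0,0,55],[0,0,-0.3,0,0,0,55],[0,0,-0.6,0,0,0,55]]]'
python3 -m crank '[[[0,0,-1,0,0,0,60],[0,0,-1,0,0,0,60],[0.8,0,-0.6,0,0,0,60],[1,0,0,0,0,0,60],[1,0.3,0,0,0,0,60],[1,0.9,0,0,0,0,60],[0.8,0.9,0,0,0,0,60],[0.3,0.5,0,0,0,0,60]]]'
python3 - <<'E'
from h import *
s=sense();m,T=world_cam("wrist",s)
im=capture("wrist");cv2.imwrite("pics/w3.png",im);print(s["eef_pos"])
E
```

```text
[[ 565.64137126 -169.41644152]
 [ 599.48406353 -204.21219471]
 [ 599.42181335 -132.52923096]] [[ 576.43724084 -170.59348463]]
time_s: 7.4
eef_pos: [598.2, -169.8, 59.3]
ee_rot: [-0.001, 0.0, 1.0, 0.0]
force: [-0.2, 0.1, 0.4]
grip_width: 0.647
grip_force: 0.0
time_s: 8.2
eef_pos: [475.2, -103.8, 125.5]
ee_rot: [0.0, 0.0, 1.0, -0.0]
force: [1.1, -0.8, 0.1]
grip_width: 0.703
grip_force: 0.0
[ 475.18380714 -103.80443311  125.53899033]
```

View pics/w3.png

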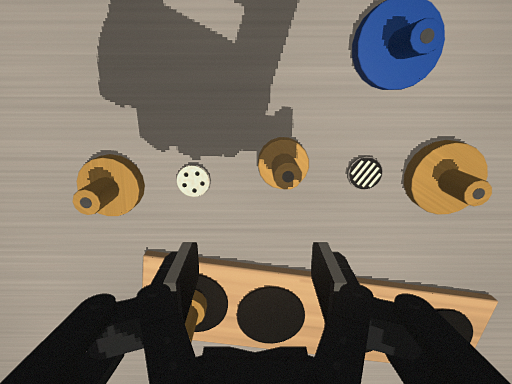

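Die p stands on the end pad. In this view the neck tops are q (288,176), r (86,202) and s (478,193).

```bash
python3 - <<'E'
from h import *
m,T=world_cam("wrist",sense())
print(cast(m,T,[[288,176],[86,202],[478,193]],52))
E
```

```text
[[ 453.2504284   -78.16282878]
 [ 474.53462844 -234.6681431 ]
 [ 466.61352506   68.85025176]]
```

```bash
python3 -m crank '[[[0.45,0.53,0.3,0,0,0,60],[0.44,0.5,0.8,0,0,0,60],[0,0,0.9,0,0,0,60],[0,0,0.9,0,0,0,60],[0,0,0.7,0,0,0,60],[0,0,0.4,0,0,0,60],[0,0,0.1,0,0,0,60],[0,0,0,0,0,0,60]]]'
python3 -m crank '[[[0,0,0,0,0,0,20],[0,0,0,0,0,0,10],[0,0,0,0,0,0,10],[0,0,0,0,0,0,10],[0,0,0,0,0,0,10],[0,0,0,0,0,0,10],[0,0,0,0,0,0,10],[0,0,0,0,0,0,10]]]'
python3 -m crank '[[[0,0,-0.5,0,0,0,10],[0,0,-0.9,0,0,0,10],[0,0,-1,0,0,0,10],[-0.3,0,-1,0,0,0,10],[-0.9,0,-0.6,0,0,0,10],[-1,-0.1,0,0,0,0,10],[-1,-0.1,0,0,0,0,10],[-1,-0.1,0,0,0,0,10]]]'
```

```text
time_s: 9.05
eef_pos: [454.6, -79.5, 22.2]
ee_rot: [0.0, 0.0, 1.0, -0.0]
force: [0.5, -0.6, 0.2]
grip_width: 0.703
grip_force: 0.0
time_s: 9.85
eef_pos: [454.4, -79.3, 22.5]
ee_rot: [0.001, 0.0, 1.0, -0.0]
force: [-1.6, 1.3, 6.5]
grip_width: 0.237
grip_force: 48.7
time_s: 10.65
eef_pos: [559.8, -86.7, 121.8]
ee_rot: [-0.0, 0.0, 1.0, 0.0]
force: [-0.6, 0.1, -1.4]
grip_width: 0.237
grip_force: 49.0
```

```bash
python3 -m crank '[[[-0.9,-0.07,0,0,0,0,10],[-0.8,0,0,0,0,0,10],[-0.4,0,0.3,0,0,0,10],[-0.15,0,0.6,0,0,0,10],[0,0,0.9,0,0,0,10],[0,0,0.8,0,0,0,10],[0,0,0.5,0,0,0,10],[0,0,0.2,0,0,0,10]]]'
python3 -m crank '[[[0,0,0.04,0,0,0,10],[0,0,0.04,0,0,0,10],[0,0,0,0,0,0,10],[0,0,0,0,0,0,30],[0,0,0,0,0,0,50],[0,0,0,0,0,0,50],[0,0,0,0,0,0,50],[0,0,-0.3,0,0,0,50]]]'
```

```text
time_s: 11.45
eef_pos: [613.9, -88.3, 37.5]
ee_rot: [-0.002, 0.0, 1.0, 0.001]
force: [-13.5, 4.6, 28.3]
grip_width: 0.24
grip_force: 52.3
time_s: 12.25
eef_pos: [614.8, -88.4, 44.3]
ee_rot: [-0.001, 0.0, 1.0, 0.0]
force: [-0.4, 0.1, 0.5]
grip_width: 0.583
grip_force: 0.0
```

```bash
python3 -m crank '[[[0,0,-0.9,0,0,0,60],[0,0,-1,0,0,0,60],[0.4,-0.4,-1,0,0,0,60],[0.9,-0.9,-0.3,0,0,0,60],[1,-1,0,0,0,0,60],[1,-1,0,0,0,0,60],[1,-1,0,0,0,0,60],[0.8,-0.9,0,0,0,0,60]]]'
python3 -m crank '[[[0.4,-0.4,0,0,0,0,60],[0.17,-0.24,0.4,0,0,0,60],[0,0,0.8,0,0,0,60],[0,0,0.9,0,0,0,60],[0,0,0.8,0,0,0,60],[0,0,0.6,0,0,0,60],[0,0,0.2,0,0,0,60],[0,0,0,0,0,0,60]]]'
python3 - <<'E'
from h import *
s=sense();print(s["eef_pos"]);im=capture("wrist")
t=capture("top");cv2.imwrite("pics/wt.png",cv2.resize(np.hstack([im,t]),(800,300)))
E
```

```text
time_s: 13.05
eef_pos: [486.5, -219.5, 125.6]
ee_rot: [0.0, 0.0, 1.0, -0.0]
force: [1.3, 0.0, 1.1]
grip_width: 0.703
grip_force: 0.0
time_s: 13.85
eef_pos: [473.6, -233.8, 31.6]
ee_rot: [-0.0, -0.0, 1.0, 0.0]
force: [-0.2, 0.4, 0.4]
grip_width: 0.701
grip_force: 0.0
[ 473.58543736 -233.82335356   31.63571461]
```

View pics/wt.png

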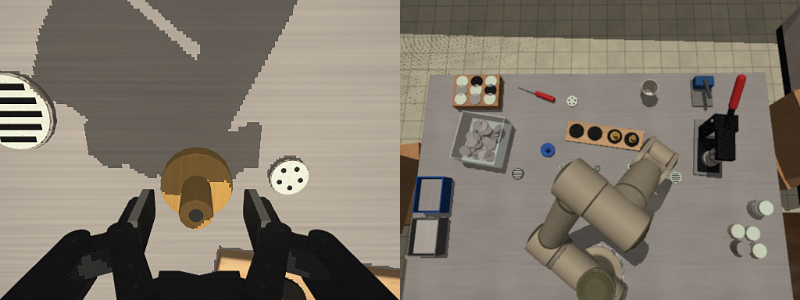

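Die r sits between the open fingers, and p and q both stand upright on the two press-side pads. Next I grasp r and carry it to pad 3.

```bash
python3 -m crank '[[[0,0,0.3,0,0,0,60],[0,0,0.06,0,0,0,60],[0,0,0,0,0,0,20],[0,0,0,0,0,0,10],[0,0,0,0,0,0,10],[0,0,0,0,0,0,10],[0,0,0,0,0,0,10],[0,0,0,0,0,0,10]]]'
python3 -m crank '[[[0,0,0,0,0,0,10],[0,0,-0.6,0,0,0,10],[0,0,-1,0,0,0,10],[0,0,-1,0,0,0,10],[-0.1,0.3,-1,0,0,0,10],[-0.6,0.8,-0.6,0,0,0,10],[-0.7,1,0,0,0,0,10],[-0.7,1,0,0,0,0,10]]]'
python3 -m crank '[[[-0.7,1,0,0,0,0,10],[-0.7,1,0,0,0,0,10],[-0.7,1,0,0,0,0,10],[-0.7,1,0,0,0,0,10],[-0.7,1,0,0,0,0,10],[-0.5,0.9,0,0,0,0,10],[-0.2,0.5,0,0,0,0,10],[0,0.1,0,0,0,0,10]]]'
```

```text
time_s: 14.75
eef_pos: [473.7, -234.7, 23.7]
ee_rot: [0.0, 0.0, 1.0, -0.0]
force: [-1.3, 0.1, 4.7]
grip_width: 0.24
grip_force: 49.0
time_s: 15.55
eef_pos: [526.2, -156.1, 128.1]
ee_rot: [-0.0, 0.001, 1.0, 0.0]
force: [-0.3, -0.6, -3.4]
grip_width: 0.239
grip_force: 49.2
time_s: 16.35
eef_pos: [630.9, 6.6, 127.5]
ee_rot: [-0.001, -0.0, 1.0, 0.0]
force: [0.4, -0.0, -3.5]
grip_width: 0.241
grip_force: 49.2
```

```bash
python3 -m crank '[[[0,-0.02,0.5,0,0,0,10],[0,0,0.8,0,0,0,10],[0,0,0.8,0,0,0,10],[0,0,0.7,0,0,0,10],[0,0,0.4,0,0,0,10],[0,0,0.2,0,0,0,10],[0,0,0.08,0,0,0,10],[0,0,0.04,0,0,0,10]]]'
python3 -m crank '[[[0,0,0.02,0,0,0,10],[0,0,0,0,0,0,10],[0,0,0,0,0,0,30],[0,0,0,0,0,0,50],[0,0,0,0,0,0,50],[0,0,0,0,0,0,50],[0,0,0,0,0,0,50],[0,0,-0.5,0,0,0,50]]]'
```

```text
time_s: 17.15
eef_pos: [631.3, 4.6, 40.8]
ee_rot: [0.0, 0.0, 1.0, -0.0]
force: [-0.6, 1.2, -3.1]
grip_width: 0.238
grip_force: 49.2
time_s: 17.95
eef_pos: [630.2, 5.1, 51.3]
ee_rot: [-0.002, 0.0, 1.0, 0.0]
force: [-0.3, 0.1, -0.3]
grip_width: 0.588
grip_force: 0.0
```

```bash
python3 -m crank '[[[0,0,-1,0,0,0,60],[0,0,-1,0,0,0,60],[0.4,0.1,-1,0,0,0,60],[0.9,0.4,0,0,0,0,60],[1,0.4,0,0,0,0,60],[1,0.4,0,0,0,0,60],[1,0.4,0,0,0,0,60],[1,0.4,0,0,0,0,60]]]'
python3 -m crank '[[[0.8,0.35,0,0,0,0,60],[0.4,0.1,0,0,0,0,60],[0.08,0,0.5,0,0,0,60],[0,0,0.8,0,0,0,60],[0,0,0.8,0,0,0,60],[0,0,0.8,0,0,0,60],[0,0,0.4,0,0,0,60],[0,0,0.2,0,0,0,60]]]'
python3 - <<'E'
from h import *
s=sense();im=capture("wrist");m,T=world_cam("wrist",s)
cv2.imwrite("pics/w5.png",im);print(s["eef_pos"])
E
```

```text
time_s: 18.75
eef_pos: [497.8, 57.9, 128.3]
ee_rot: [0.001, 0.0, 1.0, -0.0]
force: [0.1, -0.4, -0.3]
grip_width: 0.702
grip_force: 0.0
time_s: 19.55
eef_pos: [466.8, 68.6, 39.5]
ee_rot: [-0.0, 0.0, 1.0, -0.0]
force: [0.7, 0.6, -0.3]
grip_width: 0.701
grip_force: 0.0
[466.84143802  68.58996507  39.49873071]
```

View pics/w5.png

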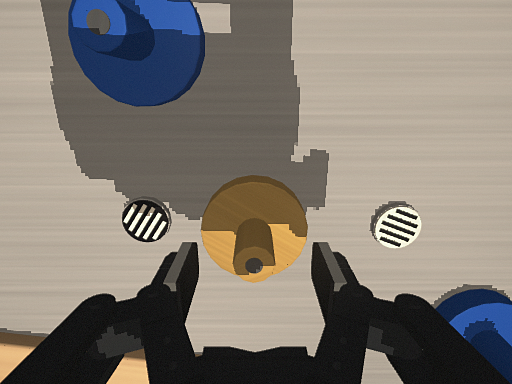

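Die s is centred between the fingers, with its neck top at (254,265). Next I grasp it and carry it to the far pad.

```bash
python3 -m crank '[[[0,0,0.4,0,0,0,60],[0,0,0.24,0,0,0,60],[0,0,0,0,0,0,40],[0,0,0,0,0,0,10],[0,0,0,0,0,0,10],[0,0,0,0,0,0,10],[0,0,0,0,0,0,10],[0,0,0,0,0,0,10]]]'
python3 -m crank '[[[0,0,0,0,0,0,10],[0,0,-0.6,0,0,0,10],[0,0,-1,0,0,0,10],[0,0,-1,0,0,0,10],[-0.2,0,-1,0,0,0,10],[-0.7,0.1,-0.6,0,0,0,10],[-1,0.15,0,0,0,0,10],[-1,0.15,0,0,0,0,10]]]'
python3 -m crank '[[[-1,0.15,0,0,0,0,10],[-1,0.15,0,0,0,0,10],[-1,0.15,0,0,0,0,10],[-0.8,0.15,0,0,0,0,10],[-0.36,0,0,0,0,0,10],[0,0,0,0,0,0,10],[0,0,0,0,0,0,10],[0,0,0,0,0,0,10]]]'
```

```text
time_s: 20.4
eef_pos: [466.9, 68.8, 24.3]
ee_rot: [0.0, 0.0, 1.0, -0.0]
force: [-0.7, 0.2, 7.0]
grip_width: 0.241
grip_force: 48.9
time_s: 21.2
eef_pos: [539.6, 78.9, 128.7]
ee_rot: [-0.0, 0.0, 1.0, 0.0]
force: [-0.7, 0.2, -5.5]
grip_width: 0.239
grip_force: 49.5
time_s: 22.0
eef_pos: [642.4, 93.7, 128.5]
ee_rot: [-0.001, 0.0, 1.0, 0.0]
force: [0.7, -0.6, -4.3]
grip_width: 0.245
grip_force: 49.4
```

```bash
python3 -m crank '[[[0,0,0.5,0,0,0,10],[0,0,0.8,0,0,0,10],[0,0,0.8,0,0,0,10],[0,0,0.7,0,0,0,10],[0,0,0.4,0,0,0,10],[0,0,0.2,0,0,0,10],[0,0,0.08,0,0,0,10],[0,0,0.05,0,0,0,10]]]'
python3 -m crank '[[[0,0,0.02,0,0,0,10],[0,0,0,0,0,0,10],[0,0,0,0,0,0,30],[0,0,0,0,0,0,50],[0,0,0,0,0,0,50],[0,0,0,0,0,0,50],[0,0,-0.2,0,0,0,50],[0,0,-0.5,0,0,0,50]]]'
python3 -m crank '[[[0,0,-1,0,0,0,60],[0,0,-1,0,0,0,60],[0,0,-1,0,0,0,60],[0.3,0,-1,0,0,0,60],[0.8,0.8,-1,0,0,0,60],[0.8,1,-1,0,0,0,60],[0.8,1,0,0,0,0,60],[0.8,1,0,0,0,0,60]]]'
python3 -m crank '[[[0.8,1,0,0,0,0,60],[0.8,1,0,0,0,0,60],[0.8,1,0,0,0,0,60],[0.8,1,0,0,0,0,60],[0.4,0.5,0,0,0,0,60],[0,0,0,0,0,0,60],[0,0,0,0,0,0,60],[0,0,0,0,0,0,60]]]'
python3 - <<'E'
from h import *
for n in("top","side"):
    im=capture(n);cv2.imwrite(f"pics/{n}9.png",im);m,T=world_cam(n)
    im=cv2.resize(im,None,fx=4,fy=4,interpolation=cv2.INTER_CUBIC)
    if n=="top":cv2.imwrite("pics/z9.png",im[540:840,760:1360])
    else:cv2.imwrite("pics/s9.png",im[560:1000,1000:1440])
E
```

```text
time_s: 22.8
eef_pos: [643.5, 93.7, 41.1]
ee_rot: [0.001, 0.0, 1.0, -0.0]
force: [0.4, 0.3, -4.2]
grip_width: 0.239
grip_force: 49.4
time_s: 23.6
eef_pos: [642.6, 93.7, 57.4]
ee_rot: [-0.001, 0.0, 1.0, 0.0]
force: [-0.2, 0.2, -0.0]
grip_width: 0.589
grip_force: 0.0
time_s: 24.4
eef_pos: [555.1, 189.6, 209.6]
ee_rot: [0.002, 0.0, 1.0, 0.0]
force: [-0.1, -0.6, -1.0]
grip_width: 0.705
grip_force: 0.0
time_s: 25.2
eef_pos: [466.6, 300.4, 207.6]
ee_rot: [0.0, 0.001, 1.0, -0.0]
force: [-0.6, -0.1, -0.1]
grip_width: 0.699
grip_force: 0.0
```

View pics/z9.png

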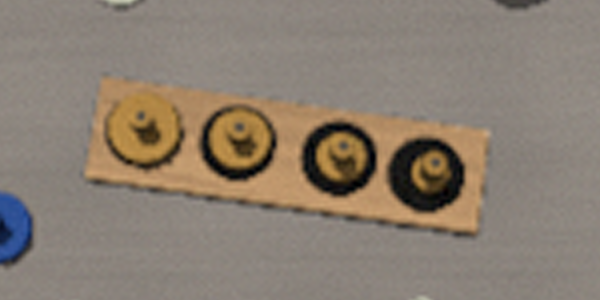

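View pics/s9.png

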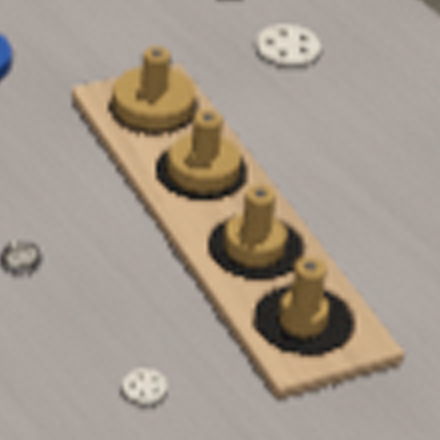

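Seen from above, the four dies stand upright in size order, at crop positions (145,130), (238,140), (342,155) and (431,172). A numeric check of the centring comes next.

```bash
python3 - <<'E'
from h import *
im=cv2.imread("pics/top9.png");m,T=world_cam("top");b=(540,840,760,1360)
im=cv2.resize(im,None,fx=4,fy=4,interpolation=cv2.INTER_CUBIC)[540:840,760:1360]
h=cv2.cvtColor(im,cv2.COLOR_BGR2HSV);k=cv2.inRange(h,(10,150,70),(30,255,255))
P=np.array([[597.4,-168.1],[613.5,-86.9],[628.2,7.7],[641.3,94.7]])
for c in blobs(k,200):
    p=cast(m,T,(c[:,0]+[760,540]+.5)/4-.5,31).astype(np.float32);q,r=cv2.minEnclosingCircle(p)
    d=P-q;i=np.argmin((d**2).sum(1));print(i,np.round(q,1),round(2*r,1),np.round(-d[i],1))
E
```

```text
0 [ 596.3 -170.9] 40.7 [-1.1 -2.8]
1 [610.9 -87.6] 47.2 [-2.6 -0.7]
2 [628.5   5.7] 58.6 [ 0.3 -2. ]
3 [637.5  93.3] 67.5 [-3.8 -1.4]
```

All are within about 4 mm of their pad centres, so I'm handing in.

```bash
python3 -c "
from rig import *
print(finish_job())"
```

```text
the job is handed in; nothing more can be done
None
```

All four brass dies stand upright on the board in size order, smallest at the press end, each within about 4 mm of its pad centre by the top camera. I handed the job in at about 25 s; it returned no verdict.

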